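# Press a sample stack with a ratchet-locking hand press, then unlock it

## Task

Press the sample stack in the die with the locking hand press: push its free ring handle sideways towards the fixed ring handle, feeling the resistance, until you are pushing on the ring with about 13 N (the samples crack if you go much beyond that), then take your hand off and let the ratchet keep the plunger under pressure for a good two seconds. After that press the free handle down towards the bench to free the teeth and let it swing fully open again, leaving the plunger where it was pressed to. Do not disturb the glassware and other things on the bench.

Things in the scene. Friction and masses are not known exactly. Their poses are not given: they have to be found in the camera images.
- press: Steel locking press screwed to the bench, like a big haemostat lying flat: base plate, pivot, fixed and free ring handles, ratchet bar, die. Origin on the bench (z=0) below the vertical pivot; z up; handles point along its -x, free one on the +y side. Fully open, the free ring's centre is at x -136, y 94 mm; pushed towards -y it closes on a 165 mm arc, at most 0.48 rad, to about (-164, 20).
- ring (a point): Centre of the top face of the free handle's ring, 45 mm above the bench: a closed disc (ring with thin web), 44 mm across, 10 mm thick, free air below. Push its outer rim, square to the line to the pivot, to close. It moves easily (up to 6 N) till, after a hidden 18 to 54 mm of travel that differs each time, the samples resist: 0.8 N more per mm. Right at 13 N; 10 is slack, over 17 N cracks them.
- handle: The free handle: 12 mm wide steel bar with the ring at its end, on a springy joint near the pivot (its origin, 40 mm above the bench) that lets it be pressed down. At the ring: about 0.5 N per mm; 3 to 4 N and 4 to 8 mm free the teeth, stop at 11 mm and about 6 N; it springs up when let go. Its axes: -x along the bar to the ring, z up. A return spring opens it with 2 to 4 N at the ring.
- ratchet_bar (a point): Middle of the top of the ratchet bar, 62 mm above the bench: an arc 13 mm wide, 115 mm from the pivot, from the fixed handle over the free one; keep fingers off it. Its 14 teeth point down, the first 0.10 rad from fully open, then one each 0.026 rad (4.3 mm at the ring). The handle clicks past them closing, drops back up to one tooth when let go, and opens only while pressed down.
- fixed_ring (a point): Centre of the top face of the fixed handle's ring, 45 mm above the bench, 44 mm across; it cannot move. To unlock, press the free ring down and keep it down until it has swung out past all teeth: let up earlier it locks again. A finger pressing on it may hold it by friction, so carry it outwards, away from this ring along its arc, until fully open, then lift.
- jaw_arm: The whole free limb of the press: short jaw beyond the pivot, and the free handle it carries. Origin on the bench below the pivot; its axes lie along the press's when fully open and turn about +z by the closing angle (0 to 0.48 rad). The jaw is 60 mm long and meets the plunger after some 5 mm of ring travel.
- plunger: Steel plunger of the die: 20 mm head disc, 4 mm thick, on a 12 mm rod; slides into the die along the press's +y. Origin at the centre of the head's outer face, 40 mm above the bench, at (60, -7) mm in the press's frame at the start. It stays where it is pushed, save for springing back a few mm from the samples. More than 34 N on it cracks the samples.
- die_face (a point): Centre of the open face of the die, a steel cylinder 36 mm across and 55 mm long, lying along the press's +y from here, 40 mm above the bench; the sample stack is hidden inside it.
- vial: Small amber glass vial with black cap, 26 mm across, 50 mm tall, loose, standing beside the press; origin at the centre of its underside. Leave it alone.
- dish: White porcelain dish, 64 mm across, 28 mm tall, loose, beside the press; origin at the centre of its underside. Leave it alone.
- tongs: Steel crucible tongs lying loose beside the fixed handle, 170 mm long along their x, 10 mm high; origin on the bench near their middle. Leave them alone.
- cups: Stack of translucent plastic cups upside up, 72 mm across, 104 mm tall; origin at the centre of the underside. Leave it alone.
- gas_can: Yellow gas can with torch head, 66 mm across, 220 mm tall; origin at the centre of the underside. Leave it alone.
- flask: Conical glass flask, 80 mm across, 113 mm tall; origin at the centre of the underside. Leave it alone.
- beaker: Glass beaker, 72 mm across, 95 mm tall; origin at the centre of the underside. Leave it alone.

How it is judged:
On the way, in this order (a step that is already met when the one before it is completed fails the run):
1. with nothing touching the handle, the ratchet keeps the plunger pressed (4 N or more at the plunger) for 1.5 s (contact force between jaw_arm and plunger above 4 N and contact force between each of the arm, the fingers and jaw_arm below 0.2 N), for 1.5 s.
2. the free handle has been unlocked and stands fully open (y of ring in the frame of press above 0.085 m), for 0.2 s.
At the end, for the whole second after the job is handed in: The free handle stands fully open (ring centre more than 85 mm from the pivot line, about 94 mm when fully open), sprung back up (ring top above 42 mm) and at rest, and the plunger is left pressed in by more than 3 mm (y of ring in the frame of press above 0.085 m and height (world z) of ring above 0.042 m and angular speed of jaw_arm below 0.1 rad/s and distance of plunger from where it was at the start of the episode above 0.003 m and linear speed of plunger below 0.01 m/s); the robot touches nothing.
It fails at once if samples cracked: more than 34 N on the plunger (contact force between jaw_arm and plunger above 34 N).
It fails at once if handle forced: more than 25 N on the free handle (contact force between any of the fingers, the arm and jaw_arm above 25 N).
It fails at once if a bystander shifted by more than 25 mm or knocked over (distance of any of vial, dish, tongs, cups, gas_can, flask, beaker from where it was at the start of the episode above 0.025 m or angle between any of vial, cups, gas_can, flask, beaker's own z axis and vertical above 0.5 rad).
It also fails if it takes over 56 s, if anything falls off the work surface, if the arm or the gripper's body presses on something with over 40 N, if the wrist force passes 120 N, or if a joint passes its speed limit or range.

## Robot

A 7-joint arm with a two-finger parallel gripper is mounted at the origin on the work surface. World frame = base frame: x ahead of the robot, y to its left, z up, the work surface at z = 0. Lengths are in m, angles in rad, forces in N, time in s.
With the tool pointing down it reaches from about 0.425 to 0.925 m from the base axis. Payload 6.8 kg.
Tool frame: the origin (TCP) lies at the very end of the fingers, on their centre line; the grasp point (between the pads) lies 19 mm behind it; z points along the fingers, y is the line along which they close (so a half turn about z gives the same grasp; the last joint's range is limited). The gripper opens to 85 mm and grips with 20 to 120 N. Pads are 22 mm wide; open, the fingers measure 114 mm over their backs; the gripper's body (76 mm by 85 mm) begins 54 mm behind the grasp point. The pads swing forward as they close: fully open they stand 13 mm farther back than shut.
Start: joints at [1.165, 0.477, 0.022, 1.555, -0.011, 1.109, -0.083], TCP at [0.198, -0.645, 0.231] pointing down, gripper open.
Joint ranges: [-2.96, 2.96], [-0.34, 2.1], [-1.41, 1.46], [0.24, 2.44], [-1.37, 4.51], [0.17, 1.92], [-2.96, 2.96]. Speed limits (rad/s): [2.39, 2.39, 3.14, 3.14, 3.14, 3.14, 3.14].

## Interface

Orientations are given as a unit quaternion [w, x, y, z].
In Python, from station import telemetry, viewer, job, search_frame, cut_out gives the robot as it stands. The module is installed in compiled form; this text tells all that it offers.
- The arm moves only by the shell command python3 -m crank 'ROWS' [FORCE]. ROWS is JSON, a list of rows, each an object with "delta_rot": the turn, a rotation vector about the tool's x, y, z in degrees, a list of three; "xyz": the shift along the tool's x, y, z in m, a list of three; "fingers": the gripper command: -1 is fully open, 1 is shut, values between are in proportion. In form: [{"delta_rot": [ax, ay, az], "xyz": [dx, dy, dz], "fingers": fingers}, ...]. A call has 1 to 10 rows; each row is the pose to reach, as a shift and turn from the pose commanded when the call began, along the tool's axes at that moment; what a row does not reach only later rows make up. A row lasts 1/10 s, in which the tool goes at most 50 mm and 8.59 degrees, less where a joint would pass 70% of its speed; a pose out of reach is approached as far as the arm can. A call with a gripper value outside its range is refused whole. The fingers move at their own pace and stop on an object; FORCE is the grip in N (left out, the last holds). Time passes only in rows, so rows that repeat a pose let the fingers close. It gives the time, the measured TCP pose, the force, the opening and the grip force at its end, in the units of the state.
- telemetry.get_obs(): the state, without advancing time (a new reading comes with each control period).
- viewer.read_camera(name): name is "scene" or "top" or "wrist"; returns a dict with "img" (384x512x3 uint8, red, green, blue), "fx", "fy", "cx", "cy" (pixels), "k1" (the pictures are not rectified: a ray, as slopes to the right and down, at radius r is drawn at 1 + k1 r^2 times it, then the intrinsics apply), "origin" and "rotation" of the camera in the world. Camera axes: x right, y up, looking along -z (the intrinsics and any distortion apply to the point x, -y, -z); pixel columns grow to the right and rows downward; lengths in m; the calibration is good to about 2 mm. A picture is of the moment at which its call begins. There is no depth.
- job.hand_in(): hands the job in; it is judged then, once.
Trained networks look in the newest picture that a camera, given by its name, has taken for a name from the list of things; names that differ only in an ending like _2 or _b are one class to them, and where a whole thing is asked for, a point or a joint stands for the part that bears it (a point fixed in the world has none). Each returns a list of dicts, best first, with "score" (0 to 1); they miss things now and then, are a little off and sometimes report something else, mostly with a low value. They report only what shows in the picture. A call takes as long as a camera call.
- search_frame(camera, thing): "pixel" ([column, row] in pixels, amid what is visible of it).
- cut_out(camera, thing): "pixels" (384x512 bool, what is visible of it) and "pixel" ([column, row] in pixels, amid what is visible of it).
The state is a dict: "t": time; "q": joint angles; "joint_vel": joint speeds; "joint_torque": joint torques, N m; "eef_pos": TCP position; "tool_rot": TCP orientation; "contact_force": force on the tool from outside, world axes, zero at the start; "torque": the same for the moment, N m; "gripper_width": opening from 0.0 (shut) to 1.0 (fully open); "grasp_force": force on a finger pad.
Only numpy, scipy, OpenCV 4.12 (cv2) and the standard library are available. Lean on these libraries where they do the work, as an engineer would, in place of code of your own. Each camera call takes 0.05 s, during which the arm holds its last target. There are 200 camera calls.

## Working session

There is one attempt and no reset: what is moved stays moved. The work goes in short steps, Python scripts to look and compute and a shell command to move; the robot and the scene stay as the last step left them, time stands still between calls to the robot, and variables do not carry over. Pictures are saved under pics/ and viewed, at most 10 in all, crops included, and the job is handed in when it is done.

```bash
mkdir -p pics; cat > h.py <<'E'
import numpy as np, cv2
from station import telemetry, viewer, job, search_frame, cut_out
from scipy.spatial.transform import Rotation as R
def ray(c,px):
    K=np.array([[c['fx'],0,c['cx']],[0,c['fy'],c['cy']],[0,0,1.]])
    p=cv2.undistortPoints(np.array([[px]],float),K,np.array([c['k1'],0,0,0,0.]))[0,0]
    d=np.array(c['rotation'])@np.array([p[0],-p[1],-1]); return np.array(c['origin']),d
def at(c,px,z):
    o,d=ray(c,px); return o+d*(z-o[2])/d[2]
E
python3 - <<'E'
from h import *
o=telemetry.get_obs(); print({k:np.round(v,3) for k,v in o.items()})
Z=dict(ring=.045,fixed_ring=.045,ratchet_bar=.062,die_face=.04,plunger=.04,vial=.025,dish=.014,tongs=.005,cups=.05,gas_can=.1,flask=.05,beaker=.05)
for n in('top','scene'):
    c=viewer.read_camera(n); cv2.imwrite(f'pics/{n}0.png',c['img'][:,:,::-1])
    for k,z in Z.items():
        for r in search_frame(n,k)[:2]: print(n,k,round(r['score'],2),np.round(r['pixel']),np.round(at(c,r['pixel'],z),3))
E
```

```text
{'t': np.float64(0.0), 'q': array([ 1.165,  0.478,  0.022,  1.556, -0.011,  1.109, -0.083]), 'joint_vel': array([-0.001, -0.001, -0.001,  0.001, -0.001,  0.   , -0.001]), 'joint_torque': array([ 1.0000e-03, -5.9645e+01,  1.6080e+00, -2.8119e+01,  1.2000e-02,
        9.0000e-03,  0.0000e+00]), 'eef_pos': array([ 0.198, -0.645,  0.23 ]), 'tool_rot': array([-0.001,  0.989,  0.148, -0.   ]), 'contact_force': array([-0.184, -0.144, -0.84 ]), 'torque': array([-0.017, -0.01 , -0.052]), 'grasp_force': np.float64(0.0), 'gripper_width': np.float64(1.003)}Traceback (most recent call last):
  File "<stdin>", line 7, in <module>
  File "h.py", line 9, in at
    o,d=ray(c,px); return o+d*(z-o[2])/d[2]
        ~~~^^^^^^
  File "h.py", line 7, in ray
    d=np.array(c['rotation'])@np.array([p[0],-p[1],-1]); return np.array(c['origin']),d
      ~~~~~~~~~~~~~~~~~~~~~~~^~~~~~~~~~~~~~~~~~~~~~~~~~
ValueError: matmul: Input operand 1 has a mismatch in its core dimension 0, with gufunc signature (n?,k),(k,m?)->(n?,m?) (size 3 is different from 4)
```

Rotation is a quaternion.

```bash
sed -i "s/d=np.array(c\['rotation'\])@np.array(\[p\[0\],-p\[1\],-1\])/q=c['rotation']; d=R.from_quat([q[1],q[2],q[3],q[0]]).apply([p[0],-p[1],-1])/" h.py
python3 - <<'E'
from h import *
Z=dict(ring=.045,fixed_ring=.045,ratchet_bar=.062,die_face=.04,plunger=.04,vial=.025,dish=.014,tongs=.005,cups=.05,gas_can=.1,flask=.05,beaker=.05)
for n in('top','scene'):
    c=viewer.read_camera(n); cv2.imwrite(f'pics/{n}0.png',c['img'][:,:,::-1]); print(c['origin'],c['rotation'])
    for k,z in Z.items():
        for r in search_frame(n,k)[:2]: print(n,k,round(r['score'],2),np.round(r['pixel']),np.round(at(c,r['pixel'],z),3))
E
```

```text
[ 0.41252597 -0.0309386   1.15973075] [ 0.71161238  0.05779065 -0.0521951  -0.69824332]
top ring 0.92 [178. 192.] [0.573 0.22  0.045]
top fixed_ring 0.63 [220. 156.] [0.678 0.105 0.045]
top ratchet_bar 0.64 [216. 160.] [0.662 0.116 0.062]
top die_face 0.76 [221. 162.] [0.663 0.104 0.04 ]
top plunger 0.46 [225. 137.] [0.735 0.095 0.04 ]
top vial 0.68 [185. 135.] [0.743 0.213 0.025]
top vial 0.35 [227. 140.] [0.73  0.09  0.025]
top dish 0.74 [257. 163.] [0.668 0.    0.014]
top cups 0.44 [183. 192.] [0.573 0.206 0.05 ]
top gas_can 0.95 [412. 166.] [ 0.648 -0.418  0.1  ]
top flask 0.58 [125. 155.] [0.675 0.375 0.05 ]
top beaker 0.69 [415. 233.] [ 0.469 -0.437  0.05 ]
[1.21913024 0.44771343 0.79372395] [0.41759949 0.17409851 0.35791023 0.81682351]
scene ring 0.83 [328. 227.] [0.591 0.213 0.045]
scene ring 0.24 [305. 225.] [0.622 0.157 0.045]
scene fixed_ring 0.91 [288. 240.] [0.693 0.147 0.045]
scene ratchet_bar 0.98 [284. 241.] [0.715 0.148 0.062]
scene die_face 0.69 [283. 242.] [0.703 0.137 0.04 ]
scene plunger 0.59 [264. 238.] [0.723 0.088 0.04 ]
scene vial 0.7 [300. 268.] [0.738 0.213 0.025]
scene dish 0.54 [253. 214.] [ 0.65  -0.005  0.014]
scene tongs 0.65 [286. 189.] [0.492 0.013 0.005]
scene cups 0.75 [437. 233.] [0.445 0.465 0.05 ]
scene cups 0.42 [326. 222.] [0.584 0.202 0.05 ]
scene gas_can 0.83 [152. 146.] [ 0.662 -0.41   0.1  ]
scene flask 0.8 [373. 287.] [0.701 0.389 0.05 ]
scene flask 0.55 [286. 241.] [0.703 0.146 0.05 ]
scene beaker 0.74 [191. 128.] [ 0.46  -0.438  0.05 ]
```

View pics/top0.png

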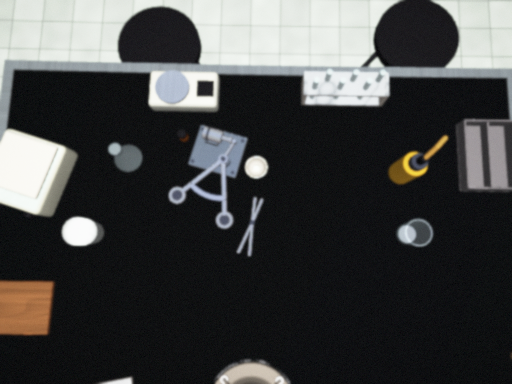

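View pics/scene0.png

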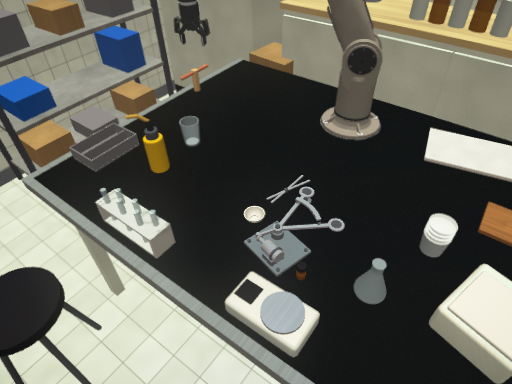

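The top view shows the free ring at about (177,195), the fixed ring at (225,220), the pivot near (222,160), the vial at (183,135), the dish at (256,167) and the tongs at (251,227). I'll zoom in on the press.

```bash
python3 - <<'E'
import cv2,numpy as np
a=cv2.imread('pics/top0.png')[115:235,155:275]; b=cv2.imread('pics/scene0.png')[170:290,230:350]
f=lambda i:cv2.resize(i,(400,400),interpolation=cv2.INTER_CUBIC)
cv2.imwrite('pics/crop0.png',np.hstack([f(a),f(b)]))
E
```

```text
(no output)
```

View pics/crop0.png

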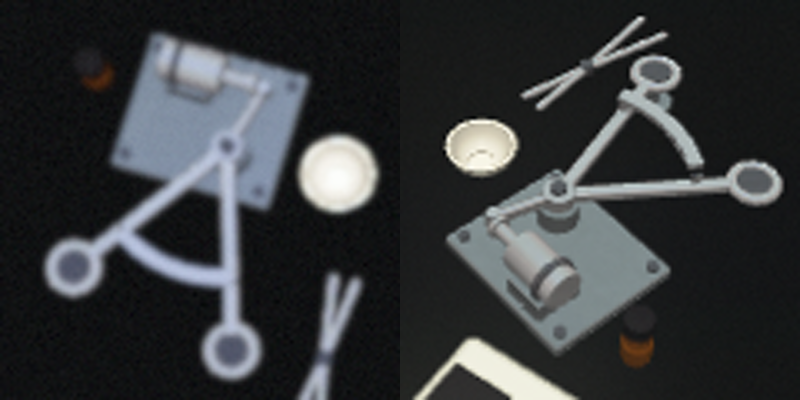

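The crop gives these pixels:

| Point | Top view | Scene view |
|---|---|---|
| Free ring | (176.9,195.1) | (336.5,224.6) |
| Fixed ring | (224.6,220) | (306.8,191.9) |
| Pivot | (223.4,159.1) | (277.7,226.4) |

```bash
python3 - <<'E'
from h import *
C={n:viewer.read_camera(n) for n in('top','scene')}
P={}
for k,a,b in(('free',(176.9,195.1),(336.5,224.6)),('fixed',(224.6,220),(306.8,191.9)),('pivot',(223.4,159.1),(277.7,226.4))):
    p,q=at(C['top'],a,.045),at(C['scene'],b,.045); P[k]=(p+q)/2; print(k,np.round(p,3),np.round(q,3))
pv,fr,fx=P['pivot'][:2],P['free'][:2],P['fixed'][:2]
print(np.linalg.norm(fr-pv),np.linalg.norm(fx-pv))
a=np.arctan2(*(fr-pv)[::-1])-np.arctan2(94,-136); print('yaw',np.degrees(a))
u=(fr-pv)/np.linalg.norm(fr-pv); print('radial',u,'close dir',-u[1],u[0])
for th in(0,.1,.2,.3,.4,.48):
    an=np.arctan2(*(u[::-1]))+th; print(th,np.round(pv+.165*np.array([np.cos(an),np.sin(an)]),3))
o=telemetry.get_obs();q=o['tool_rot'];print(R.from_quat([q[1],q[2],q[3],q[0]]).as_matrix().round(3))
E
```

```text
free [0.563 0.224 0.045] [0.57  0.227 0.045]
fixed [0.496 0.087 0.045] [0.504 0.092 0.045]
pivot [0.669 0.097 0.045] [0.67  0.098 0.045]
0.16457310529596092 0.17013947155826156
yaw -16.57932559200088
radial [-0.62618694  0.77967296] close dir -0.7796729581363233 -0.6261869356278166
0 [0.566 0.226]
0.1 [0.554 0.215]
0.2 [0.543 0.203]
0.3 [0.533 0.189]
0.4 [0.524 0.175]
0.48 [0.519 0.164]
[[ 0.956  0.293 -0.   ]
 [ 0.293 -0.956 -0.   ]
 [-0.    -0.    -1.   ]]
```

```bash
python3 -m crank '[{"delta_rot":[0,0,-8],"xyz":[0.035,-0.035,0],"fingers":1},{"delta_rot":[0,0,-16],"xyz":[0.07,-0.075,0],"fingers":1},{"delta_rot":[0,0,-24],"xyz":[0.1,-0.11,0],"fingers":1},{"delta_rot":[0,0,-30],"xyz":[0.132,-0.148,0],"fingers":1},{"delta_rot":[0,0,-30],"xyz":[0.165,-0.185,0],"fingers":1},{"delta_rot":[0,0,-30],"xyz":[0.198,-0.223,0],"fingers":1},{"delta_rot":[0,0,-30],"xyz":[0.231,-0.26,0],"fingers":1},{"delta_rot":[0,0,-30],"xyz":[0.264,-0.298,0],"fingers":1},{"delta_rot":[0,0,-30],"xyz":[0.297,-0.335,0],"fingers":1},{"delta_rot":[0,0,-30],"xyz":[0.33,-0.372,0],"fingers":1}]' 30
cat >> h.py <<'E'
def st():
    o=telemetry.get_obs();q=o['tool_rot'];M=R.from_quat([q[1],q[2],q[3],q[0]]);return o,M
def to(x,y,z):
    o,M=st(); X=M.as_matrix()
    print('t',round(float(o['t']),2),'pos',np.round(o['eef_pos'],4),'head',round(float(np.degrees(np.arctan2(X[1,0],X[0,0]))),1),'F',np.round(o['contact_force'],2))
    print('tool shift',np.round(M.inv().apply(np.array([x,y,z])-o['eef_pos']),4))
E
python3 -c "
from h import *
to(.613,.264,.15)"
```

```text
t: 2.5
eef_pos: [0.405, -0.1911, 0.2318]
tool_rot: [0.001, 0.917, 0.399, 0.0]
contact_force: [1.2, 0.8, 0.8]
gripper_width: -0.001
grasp_force: 0.0
t 2.5 pos [ 0.405  -0.1911  0.2318] head 47.0 F [1.16 0.82 0.81]
tool shift [ 0.4748 -0.1579  0.0816]
```

```bash
python3 -m crank '[{"delta_rot":[0,0,0],"xyz":[0.045,-0.015,0],"fingers":1},{"delta_rot":[0,0,0],"xyz":[0.09,-0.03,0],"fingers":1},{"delta_rot":[0,0,0],"xyz":[0.138,-0.046,0],"fingers":1},{"delta_rot":[0,0,0],"xyz":[0.185,-0.062,0.01],"fingers":1},{"delta_rot":[0,0,0],"xyz":[0.232,-0.077,0.02],"fingers":1},{"delta_rot":[0,0,0],"xyz":[0.28,-0.093,0.03],"fingers":1},{"delta_rot":[0,0,0],"xyz":[0.325,-0.108,0.04],"fingers":1},{"delta_rot":[0,0,0],"xyz":[0.37,-0.123,0.05],"fingers":1},{"delta_rot":[0,0,0],"xyz":[0.415,-0.138,0.065],"fingers":1},{"delta_rot":[0,0,0],"xyz":[0.46,-0.153,0.08],"fingers":1}]'
python3 - <<'E'
from h import *
c=viewer.read_camera('wrist'); cv2.imwrite('pics/w1.png',c['img'][:,:,::-1])
to(.613,.264,.03)
for k in('ring','handle','ratchet_bar'):
    for r in cut_out('wrist',k)[:2]:
        ys,xs=np.nonzero(r['pixels']); print(k,round(r['score'],2),np.round(r['pixel']),np.round(at(c,r['pixel'],.045),4),xs.min(),xs.max(),ys.min(),ys.max())
E
```

```text
t: 3.5
eef_pos: [0.6067, 0.2498, 0.1508]
tool_rot: [0.0, 0.917, 0.399, 0.0]
contact_force: [1.4, -0.2, 0.2]
gripper_width: 0.001
grasp_force: 0.0
t 3.55 pos [0.6062 0.2589 0.1481] head 47.4 F [3.12 6.98 0.93]
tool shift [0.0079 0.0021 0.1181]
ring 0.73 [292. 248.] [0.5965 0.1921 0.045 ] 218 401 218 266
handle 0.58 [410. 218.] [0.6884 0.1444 0.045 ] 218 500 116 310
```

View pics/w1.png

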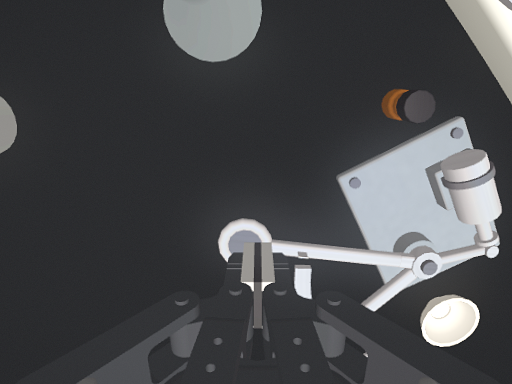

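The wrist view shows the free ring centred at about (245,243) and the pivot at (427,267), with nothing under the fingers.

```bash
python3 - <<'E'
from h import *
c=viewer.read_camera('wrist')
for s in((245,243),(427,267)): print(at(c,s,.045).round(4))
r=at(c,(245,243),.045)[:2];p=at(c,(427,267),.045)[:2];print(np.linalg.norm(r-p))
to(.613,.264,.03)
E
```

```text
[0.5682 0.223  0.045 ]
[0.6715 0.0932 0.045 ]
0.1658843771454174
t 3.75 pos [0.6057 0.2478 0.1509] head 47.1 F [ 0.11 -0.3   1.18]
tool shift [ 0.017  -0.0057  0.1209]
```

```bash
python3 -m crank '[{"delta_rot":[0,0,3],"xyz":[0.014,-0.006,0],"fingers":1},{"delta_rot":[0,0,3],"xyz":[0.014,-0.006,0.03],"fingers":1},{"delta_rot":[0,0,3],"xyz":[0.014,-0.006,0.06],"fingers":1},{"delta_rot":[0,0,3],"xyz":[0.014,-0.006,0.09],"fingers":1},{"delta_rot":[0,0,3],"xyz":[0.014,-0.006,0.12],"fingers":1},{"delta_rot":[0,0,3],"xyz":[0.014,-0.006,0.12],"fingers":1},{"delta_rot":[0,0,3],"xyz":[0.014,-0.006,0.12],"fingers":1}]'
cat >> h.py <<'E'
PV=np.array([.670,.095]); A0=np.arctan2(.781,-.624)
def ringpos(th,r=.165): return PV+r*np.array([np.cos(A0+th),np.sin(A0+th)])
def plan(ths,back=.033):
    "tool shifts so that finger centre is `back` behind ring at closing angle th"
    o,M=st()
    X=M.as_matrix(); h=np.arctan2(X[1,0],X[0,0]); F=np.array(o['contact_force'])
    d=np.array(o['eef_pos'])[:2]-PV; an=np.arctan2(d[1],d[0])-A0
    thn=an+np.arcsin(min(1,back/np.hypot(*d)))
    a=A0+thn; cd=np.array([-np.sin(a),np.cos(a)])
    print('t',round(float(o['t']),2),'pos',np.round(o['eef_pos'],4),'th',round(thn,4),'F',F.round(2),'Fpush',round(-F[:2]@cd,2),'head',round(np.degrees(h),1),'want',round(np.degrees(A0+thn-np.pi/2),1))
    for t in ths:
        a=A0+t; cd=np.array([-np.sin(a),np.cos(a)]); p=ringpos(t)-back*cd
        s=M.inv().apply(np.r_[p-o['eef_pos'][:2],0]); print(t,s.round(4)[:2],'rotz',round(np.degrees(h-(a-np.pi/2)),1))
E
python3 -c "
from h import *
plan([0,.05,.1,.15,.2,.25])"
```

```text
t: 4.45
eef_pos: [0.6114, 0.2611, 0.0322]
tool_rot: [0.0, 0.927, 0.374, 0.0]
contact_force: [-0.4, -0.2, 0.2]
gripper_width: 0.003
grasp_force: 0.0
t 4.45 pos [0.6114 0.2611 0.0322] th -0.1465 F [-0.41 -0.25  0.17] Fpush -0.48 head 44.0 want 30.2
0 [-0.0249 -0.001 ] rotz 5.3
0.05 [-0.033  -0.0032] rotz 2.5
0.1 [-0.0412 -0.005 ] rotz -0.4
0.15 [-0.0495 -0.0064] rotz -3.3
0.2 [-0.0579 -0.0074] rotz -6.1
0.25 [-0.0663 -0.0079] rotz -9.0
```

```bash
python3 -m crank '[{"delta_rot":[0,0,0],"xyz":[-0.008,0,0],"fingers":1},{"delta_rot":[0,0,0],"xyz":[-0.016,0,0],"fingers":1},{"delta_rot":[0,0,0],"xyz":[-0.02,-0.001,0],"fingers":1},{"delta_rot":[0,0,0],"xyz":[-0.025,-0.001,0],"fingers":1},{"delta_rot":[0,0,0],"xyz":[-0.029,-0.002,0],"fingers":1},{"delta_rot":[0,0,0],"xyz":[-0.033,-0.003,0],"fingers":1},{"delta_rot":[0,0,0],"xyz":[-0.033,-0.003,0],"fingers":1}]'
python3 -c "
from h import *
plan([.05,.08,.1,.15])"
```

```text
t: 5.15
eef_pos: [0.5855, 0.2415, 0.0316]
tool_rot: [0.0, 0.927, 0.375, 0.001]
contact_force: [1.7, -0.1, 0.6]
gripper_width: 0.001
grasp_force: 1.1
t 5.15 pos [0.5855 0.2415 0.0316] th 0.0454 F [ 1.73 -0.15  0.55] Fpush 1.2 head 44.1 want 41.2
0.05 [-0.0008  0.0007] rotz 2.6
0.08 [-0.0057 -0.0004] rotz 0.8
0.1 [-0.009  -0.0011] rotz -0.3
0.15 [-0.0173 -0.0025] rotz -3.2
```

```bash
python3 -m crank '[{"delta_rot":[0,0,0],"xyz":[-0.002,0,0],"fingers":1},{"delta_rot":[0,0,0],"xyz":[-0.004,0,0],"fingers":1},{"delta_rot":[0,0,0],"xyz":[-0.006,0,0],"fingers":1},{"delta_rot":[0,0,0],"xyz":[-0.008,-0.001,0],"fingers":1},{"delta_rot":[0,0,0],"xyz":[-0.008,-0.001,0],"fingers":1}]'
python3 -c "
from h import *
plan([.1,.12,.15,.2])"
```

```text
t: 5.65
eef_pos: [0.5786, 0.2366, 0.0313]
tool_rot: [0.0, 0.927, 0.375, 0.0]
contact_force: [3.5, 0.4, 0.8]
gripper_width: -0.001
grasp_force: 1.5
t 5.65 pos [0.5786 0.2366 0.0313] th 0.0962 F [3.54 0.41 0.76] Fpush 2.82 head 44.1 want 44.1
0.1 [-0.0006  0.0002] rotz -0.3
0.12 [-0.0039 -0.0004] rotz -1.4
0.15 [-0.0089 -0.0012] rotz -3.2
0.2 [-0.0173 -0.0022] rotz -6.0
```

```bash
python3 - <<'E'
from h import *
c=viewer.read_camera('wrist'); cv2.imwrite('pics/w2.png',c['img'][:,:,::-1]);o,M=st();print(o['contact_force'],o['torque'])
from h import R
E
```

```text
[ 3.3728291   1.46576796 -0.14983246] [ 2.34025079e-01 -6.92174570e-01  3.08147769e-04]
```

View pics/w2.png

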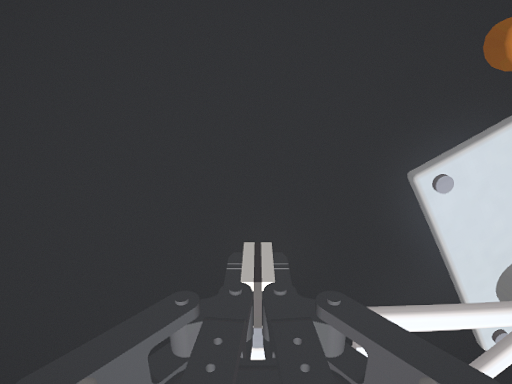

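The fingers are behind the free ring, and the handle bar runs right along row 315. The bar and the plate are clear of the fingers, so I'll keep closing.

```bash
python3 -m crank '[{"delta_rot":[0,0,-1],"xyz":[-0.002,0,0],"fingers":1},{"delta_rot":[0,0,-1],"xyz":[-0.004,0,0],"fingers":1},{"delta_rot":[0,0,-2],"xyz":[-0.006,0,0],"fingers":1},{"delta_rot":[0,0,-2],"xyz":[-0.007,0,0],"fingers":1},{"delta_rot":[0,0,-2],"xyz":[-0.007,0,0],"fingers":1}]'
python3 -c "
from h import *
plan([.12,.15,.2])"
```

```text
t: 6.2
eef_pos: [0.5739, 0.2333, 0.0316]
tool_rot: [-0.001, 0.92, 0.392, 0.001]
contact_force: [4.4, 3.6, -0.7]
gripper_width: 0.002
grasp_force: 3.0
t 6.2 pos [0.5739 0.2333 0.0316] th 0.1304 F [ 4.42  3.65 -0.65] Fpush 5.69 head 46.1 want 46.1
0.12 [0.0017 0.0005] rotz 0.6
0.15 [-0.0032 -0.0005] rotz -1.1
0.2 [-0.0115 -0.0017] rotz -3.9
```

```bash
python3 -m crank '[{"delta_rot":[0,0,-1],"xyz":[-0.0015,0,0],"fingers":1},{"delta_rot":[0,0,-1],"xyz":[-0.003,0,0],"fingers":1},{"delta_rot":[0,0,-1],"xyz":[-0.003,0,0],"fingers":1},{"delta_rot":[0,0,-1],"xyz":[-0.003,0,0],"fingers":1}]'
python3 -c "
from h import *
plan([.2])"
python3 -m crank '[{"delta_rot":[0,0,-1],"xyz":[-0.0015,0,0],"fingers":1},{"delta_rot":[0,0,-1],"xyz":[-0.002,0,0],"fingers":1},{"delta_rot":[0,0,-1],"xyz":[-0.002,0,0],"fingers":1}]'
python3 -c "
from h import *
plan([.2,.25])"
```

```text
t: 6.6
eef_pos: [0.5713, 0.2312, 0.0315]
tool_rot: [-0.001, 0.917, 0.4, 0.001]
contact_force: [2.9, 4.0, -0.8]
gripper_width: -0.001
grasp_force: 2.7
t 6.6 pos [0.5713 0.2312 0.0315] th 0.1507 F [ 2.89  4.   -0.84] Fpush 4.9 head 47.1 want 47.3
0.2 [-0.0082 -0.0015] rotz -2.9
t: 6.9
eef_pos: [0.5704, 0.2307, 0.0318]
tool_rot: [-0.001, 0.913, 0.408, 0.001]
contact_force: [2.8, 7.2, -0.3]
gripper_width: -0.002
grasp_force: 3.7
t 6.9 pos [0.5704 0.2307 0.0318] th 0.1563 F [ 2.79  7.22 -0.26] Fpush 7.21 head 48.2 want 47.6
0.2 [-0.0072 -0.0013] rotz -1.9
0.25 [-0.0156 -0.0025] rotz -4.8
```

```bash
H='{"delta_rot":[0,0,0],"xyz":[0,0,0],"fingers":1}'; for i in 1 2; do python3 -m crank '[{"delta_rot":[0,0,0],"xyz":[0,0,0],"fingers":1}]' >/dev/null; python3 -c "
from h import *
plan([])"; done
python3 -m crank '[{"delta_rot":[0,0,0],"xyz":[-0.0015,0,0],"fingers":1},{"delta_rot":[0,0,0],"xyz":[-0.0015,0,0],"fingers":1},{"delta_rot":[0,0,0],"xyz":[-0.0015,0,0],"fingers":1}]'>/dev/null
python3 -c "
from h import *
plan([])"
```

```text
t 7.0 pos [0.5704 0.2307 0.0318] th 0.1564 F [ 3.83  6.33 -1.35] Fpush 7.26 head 48.2 want 47.6
t 7.1 pos [0.5704 0.2307 0.0318] th 0.1563 F [ 3.33  6.46 -0.33] Fpush 7.02 head 48.2 want 47.6
t 7.4 pos [0.5687 0.2291 0.0316] th 0.1706 F [1.5  5.36 1.44] Fpush 5.01 head 48.2 want 48.4
```

```bash
cat > f.py <<'E'
from h import *
plan([])
E
python3 -m crank '[{"delta_rot":[0,0,0],"xyz":[-0.001,0,0],"fingers":1},{"delta_rot":[0,0,0],"xyz":[-0.002,0,0],"fingers":1},{"delta_rot":[0,0,0],"xyz":[-0.002,0,0],"fingers":1}]'>/dev/null; python3 f.py
python3 -m crank '[{"delta_rot":[0,0,-1],"xyz":[-0.001,0,0],"fingers":1},{"delta_rot":[0,0,-1],"xyz":[-0.002,0,0],"fingers":1},{"delta_rot":[0,0,-1],"xyz":[-0.002,0,0],"fingers":1}]'>/dev/null; python3 f.py
python3 -m crank '[{"delta_rot":[0,0,0],"xyz":[-0.001,0,0],"fingers":1},{"delta_rot":[0,0,0],"xyz":[-0.002,0,0],"fingers":1},{"delta_rot":[0,0,0],"xyz":[-0.002,0,0],"fingers":1}]'>/dev/null; python3 f.py
```

```text
t 7.7 pos [0.568  0.2286 0.0319] th 0.1755 F [ 3.07  7.26 -0.24] Fpush 7.48 head 48.2 want 48.7
t 8.0 pos [0.567  0.2279 0.0321] th 0.1828 F [ 5.16  9.48 -1.48] Fpush 10.54 head 49.2 want 49.1
t 8.3 pos [0.5653 0.2262 0.032 ] th 0.1969 F [ 3.27  7.87 -1.63] Fpush 8.13 head 49.2 want 49.9
```

```bash

python3 -m crank '[{"delta_rot":[0,0,0],"xyz":[-0.001,0,0],"fingers":1},{"delta_rot":[0,0,0],"xyz":[-0.0015,0,0],"fingers":1},{"delta_rot":[0,0,0],"xyz":[-0.0015,0,0],"fingers":1}]'>/dev/null; python3 f.py
python3 -m crank '[{"delta_rot":[0,0,-1],"xyz":[-0.001,0,0],"fingers":1},{"delta_rot":[0,0,-1],"xyz":[-0.001,0,0],"fingers":1},{"delta_rot":[0,0,-1],"xyz":[-0.001,0,0],"fingers":1}]'>/dev/null; python3 f.py
```

```text
t 8.6 pos [0.5649 0.2258 0.0322] th 0.2006 F [ 4.4  10.42 -1.3 ] Fpush 10.82 head 49.2 want 50.1
t 8.9 pos [0.5643 0.2255 0.0323] th 0.2045 F [ 4.42 10.64 -0.46] Fpush 11.01 head 50.2 want 50.3
```

```bash

python3 -m crank '[{"delta_rot":[0,0,0],"xyz":[-0.001,0,0],"fingers":1},{"delta_rot":[0,0,0],"xyz":[-0.001,0,0],"fingers":1},{"delta_rot":[0,0,0],"xyz":[-0.001,0,0],"fingers":1}]'>/dev/null; python3 f.py
python3 -m crank '[{"delta_rot":[0,0,0],"xyz":[-0.001,0,0],"fingers":1},{"delta_rot":[0,0,0],"xyz":[-0.001,0,0],"fingers":1},{"delta_rot":[0,0,0],"xyz":[-0.001,0,0],"fingers":1}]'>/dev/null; python3 f.py
```

```text
t 9.2 pos [0.5638 0.225  0.0324] th 0.2087 F [ 4.94 10.33 -1.57] Fpush 11.11 head 50.2 want 50.6
t 9.5 pos [0.5633 0.2246 0.0324] th 0.2126 F [ 5.6  10.82 -1.94] Fpush 11.93 head 50.2 want 50.8
```

```bash

python3 -m crank '[{"delta_rot":[0,0,0],"xyz":[-0.001,0,0],"fingers":1},{"delta_rot":[0,0,0],"xyz":[-0.001,0,0],"fingers":1},{"delta_rot":[0,0,0],"xyz":[-0.001,0,0],"fingers":1}]'>/dev/null; python3 f.py
python3 -m crank '[{"delta_rot":[0,0,0],"xyz":[-0.0005,0,0],"fingers":1},{"delta_rot":[0,0,0],"xyz":[-0.0005,0,0],"fingers":1},{"delta_rot":[0,0,0],"xyz":[-0.0005,0,0],"fingers":1}]'>/dev/null; python3 f.py
```

```text
t 9.8 pos [0.5622 0.2234 0.0323] th 0.2222 F [ 4.95 11.87  0.14] Fpush 12.36 head 50.2 want 51.4
t 10.1 pos [0.5621 0.2233 0.0324] th 0.2233 F [ 4.19 12.1  -1.  ] Fpush 12.07 head 50.2 want 51.4
```

```bash

python3 -m crank '[{"delta_rot":[0,0,0],"xyz":[-0.0008,0,0],"fingers":1},{"delta_rot":[0,0,0],"xyz":[-0.0008,0,0],"fingers":1},{"delta_rot":[0,0,0],"xyz":[-0.0008,0,0],"fingers":1}]'>/dev/null; python3 f.py
```

```text
t 10.4 pos [0.5618 0.223  0.0325] th 0.2256 F [ 4.85 11.83 -1.47] Fpush 12.28 head 50.2 want 51.6
```

```bash

python3 -m crank '[{"delta_rot":[0,0,0],"xyz":[-0.0008,0,0],"fingers":1},{"delta_rot":[0,0,0],"xyz":[-0.0008,0,0],"fingers":1},{"delta_rot":[0,0,0],"xyz":[-0.0008,0,0],"fingers":1}]'>/dev/null; python3 f.py
```

```text
t 10.7 pos [0.5614 0.2226 0.0326] th 0.2293 F [ 5.59 13.33 -1.6 ] Fpush 13.93 head 50.3 want 51.8
```

That's about 13–14 N, so I'll back off, lift, and let the ratchet hold.

```bash

python3 -m crank '[{"delta_rot":[0,0,0],"xyz":[0.003,0,0],"fingers":1},{"delta_rot":[0,0,0],"xyz":[0.008,0,0],"fingers":1},{"delta_rot":[0,0,0],"xyz":[0.02,0,0],"fingers":1},{"delta_rot":[0,0,0],"xyz":[0.04,0,0],"fingers":1},{"delta_rot":[0,0,0],"xyz":[0.06,0,0],"fingers":1},{"delta_rot":[0,0,0],"xyz":[0.06,0,-0.03],"fingers":1},{"delta_rot":[0,0,0],"xyz":[0.06,0,-0.06],"fingers":1},{"delta_rot":[0,0,0],"xyz":[0.06,0,-0.09],"fingers":1},{"delta_rot":[0,0,0],"xyz":[0.06,0,-0.09],"fingers":1},{"delta_rot":[0,0,0],"xyz":[0.06,0,-0.09],"fingers":1}]'
python3 -m crank '[{"delta_rot":[0,0,0],"xyz":[0,0,0],"fingers":1},{"delta_rot":[0,0,0],"xyz":[0,0,0],"fingers":1},{"delta_rot":[0,0,0],"xyz":[0,0,0],"fingers":1},{"delta_rot":[0,0,0],"xyz":[0,0,0],"fingers":1},{"delta_rot":[0,0,0],"xyz":[0,0,0],"fingers":1},{"delta_rot":[0,0,0],"xyz":[0,0,0],"fingers":1},{"delta_rot":[0,0,0],"xyz":[0,0,0],"fingers":1},{"delta_rot":[0,0,0],"xyz":[0,0,0],"fingers":1},{"delta_rot":[0,0,0],"xyz":[0,0,0],"fingers":1},{"delta_rot":[0,0,0],"xyz":[0,0,0],"fingers":1}]'
python3 - <<'E'
from h import *
c=viewer.read_camera('wrist'); cv2.imwrite('pics/w3.png',c['img'][:,:,::-1])
for r in cut_out('wrist','ring')[:2]: print(r['score'],r['pixel'],at(c,r['pixel'],.045))
for th in(.15,.2,.22): print(th,ringpos(th))
E
```

```text
t: 11.7
eef_pos: [0.5989, 0.2624, 0.1214]
tool_rot: [0.0, 0.906, 0.423, -0.0]
contact_force: [-0.1, -0.6, -1.1]
gripper_width: 0.0
grasp_force: 0.0
t: 12.7
eef_pos: [0.5988, 0.2629, 0.1214]
tool_rot: [0.0, 0.906, 0.423, 0.0]
contact_force: [-0.1, 0.2, 0.1]
gripper_width: -0.005
grasp_force: 0.0
0.64 [382.1, 294.5] [0.62870516 0.13702944 0.045     ]
0.15 [0.54889863 0.20706899]
0.2 [0.54344886 0.20087639]
0.22 [0.54135679 0.19832436]
```

View pics/w3.png

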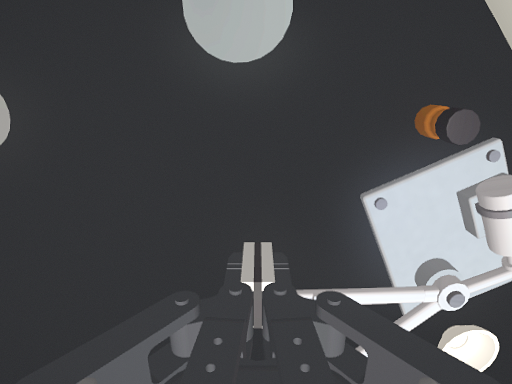

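The ring is hidden behind the fingers. The bar runs from about (310,295) to the pivot at (455,298), so the handle is still locked closed. I'll get the angle from the bar.

```bash
python3 -m crank '[{"delta_rot":[0,0,0],"xyz":[0,0,0],"fingers":1},{"delta_rot":[0,0,0],"xyz":[0,0,0],"fingers":1},{"delta_rot":[0,0,0],"xyz":[0,0,0],"fingers":1},{"delta_rot":[0,0,0],"xyz":[0,0,0],"fingers":1},{"delta_rot":[0,0,0],"xyz":[0,0,0],"fingers":1}]' >/dev/null
python3 - <<'E'
from h import *
c=viewer.read_camera('wrist'); t=viewer.read_camera('top')
p,b=at(c,(455,298),.045)[:2],at(c,(310,295.5),.045)[:2]; d=b-p
print('pivot',p,'th',np.arctan2(d[1],d[0])-A0)
for r in search_frame('top','ring')[:2]: print(r['score'],r['pixel'],at(t,r['pixel'],.045))
im=t['img'][115:235,155:275,::-1]; cv2.imwrite('pics/t3.png',cv2.resize(im,(480,480),interpolation=cv2.INTER_CUBIC))
q=ringpos(.19); to(q[0],q[1],.06)
E
```

```text
pivot [0.6742597  0.09199432] th 0.1573958627816343
0.61 [199.0, 183.2] [0.59845258 0.16311129 0.045     ]
0.23 [220.1, 159.1] [0.6692392  0.10602275 0.045     ]
t 13.45 pos [0.5988 0.263  0.1213] head 50.1 F [ 0.5  -1.12  0.13]
tool shift [-0.0815 -0.0026  0.0613]
```

View pics/t3.png

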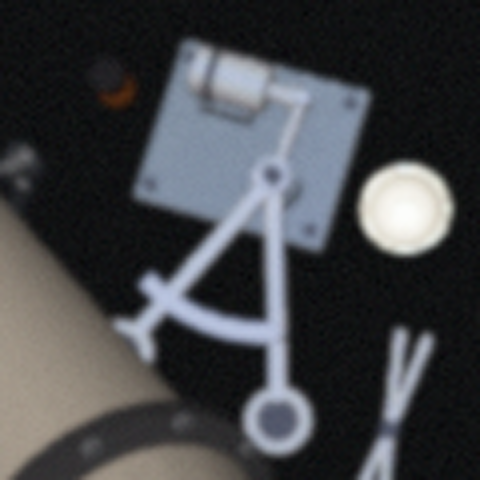

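```bash

python3 -m crank '[{"delta_rot":[0,0,0],"xyz":[-0.02,0,0],"fingers":1},{"delta_rot":[0,0,0],"xyz":[-0.05,-0.001,0],"fingers":1},{"delta_rot":[0,0,0],"xyz":[-0.08,-0.003,0],"fingers":1},{"delta_rot":[0,0,0],"xyz":[-0.081,-0.003,0.02],"fingers":1},{"delta_rot":[0,0,0],"xyz":[-0.081,-0.003,0.04],"fingers":1},{"delta_rot":[0,0,0],"xyz":[-0.081,-0.003,0.06],"fingers":1},{"delta_rot":[0,0,0],"xyz":[-0.081,-0.003,0.068],"fingers":1},{"delta_rot":[0,0,0],"xyz":[-0.081,-0.003,0.068],"fingers":1},{"delta_rot":[0,0,0],"xyz":[-0.081,-0.003,0.068],"fingers":1}]'
python3 - <<'E'
from h import *
c=viewer.read_camera('top');cv2.imwrite('pics/t4.png',c['img'][:,:,::-1])
c=viewer.read_camera('scene'); im=c['img'][150:270,250:370,::-1]; cv2.imwrite('pics/s4.png',cv2.resize(im,(600,600),interpolation=cv2.INTER_CUBIC))
q=ringpos(.2); to(q[0],q[1],.045)
E
```

```text
t: 14.35
eef_pos: [0.5449, 0.2032, 0.0539]
tool_rot: [-0.0, 0.906, 0.423, 0.0]
contact_force: [0.5, 0.0, -0.5]
gripper_width: 0.002
grasp_force: 0.0
t 14.45 pos [0.5452 0.2032 0.0543] head 50.1 F [0.2  0.16 0.26]
tool shift [-0.003   0.0002  0.0093]
```

View pics/s4.png

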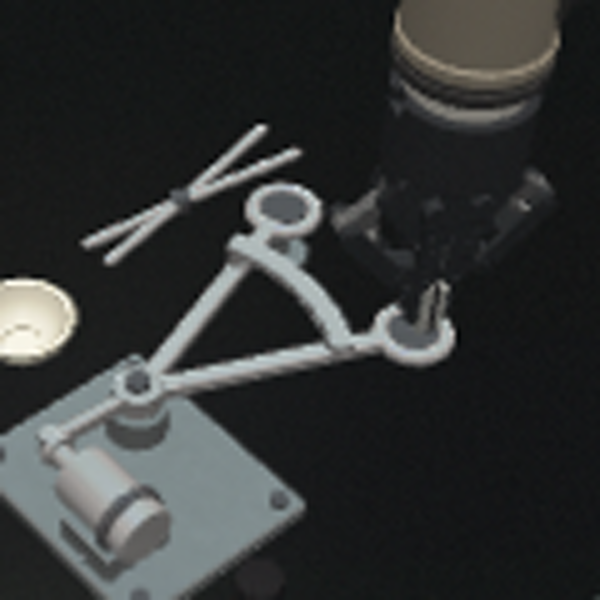

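The fingertips are right above the ring, near its centre at crop pixel (418,332), and clear of the ratchet bar. Now I'll press down.

```bash

python3 -m crank '[{"delta_rot":[0,0,0],"xyz":[-0.002,0,0.004],"fingers":1},{"delta_rot":[0,0,0],"xyz":[-0.002,0,0.008],"fingers":1},{"delta_rot":[0,0,0],"xyz":[-0.002,0,0.011],"fingers":1},{"delta_rot":[0,0,0],"xyz":[-0.002,0,0.013],"fingers":1},{"delta_rot":[0,0,0],"xyz":[-0.002,0,0.015],"fingers":1},{"delta_rot":[0,0,0],"xyz":[-0.002,0,0.015],"fingers":1}]'; python3 -c "
from h import *
for th in (.2,.1,0,-.03): q=ringpos(th); to(q[0],q[1],.036)"
```

```text
t: 15.05
eef_pos: [0.5432, 0.2012, 0.0381]
tool_rot: [0.0, 0.906, 0.423, -0.0]
contact_force: [-0.2, -0.6, 4.2]
gripper_width: -0.002
grasp_force: 1.2
t 15.05 pos [0.5432 0.2012 0.0381] head 50.1 F [-0.18 -0.64  4.19]
tool shift [-0.      0.0004  0.0021]
t 15.05 pos [0.5432 0.2012 0.0381] head 50.1 F [-0.18 -0.64  4.19]
tool shift [0.0164 0.0012 0.0021]
t 15.05 pos [0.5432 0.2012 0.0381] head 50.1 F [-0.18 -0.64  4.19]
tool shift [0.0327 0.0037 0.0021]
t 15.05 pos [0.5432 0.2012 0.0381] head 50.1 F [-0.18 -0.64  4.19]
tool shift [0.0376 0.0047 0.0021]
```

```bash

python3 -m crank '[{"delta_rot":[0,0,0],"xyz":[0,0,0.0025],"fingers":1},{"delta_rot":[0,0,0],"xyz":[0.003,0,0.0025],"fingers":1},{"delta_rot":[0,0,0],"xyz":[0.007,0,0.0025],"fingers":1},{"delta_rot":[0,0,0],"xyz":[0.011,0.001,0.0025],"fingers":1},{"delta_rot":[0,0,0],"xyz":[0.015,0.001,0.0025],"fingers":1},{"delta_rot":[0,0,0],"xyz":[0.019,0.002,0.0025],"fingers":1},{"delta_rot":[0,0,0],"xyz":[0.023,0.002,0.0025],"fingers":1},{"delta_rot":[0,0,0],"xyz":[0.027,0.003,0.0025],"fingers":1},{"delta_rot":[0,0,0],"xyz":[0.031,0.003,0.0025],"fingers":1},{"delta_rot":[0,0,0],"xyz":[0.035,0.004,0.0025],"fingers":1}]'
python3 - <<'E'
from h import *
c=viewer.read_camera('scene'); im=c['img'][150:270,250:370,::-1]; cv2.imwrite('pics/s5.png',cv2.resize(im,(600,600),interpolation=cv2.INTER_CUBIC))
q=ringpos(0); to(q[0],q[1],.036)
E
```

```text
t: 16.05
eef_pos: [0.5688, 0.2258, 0.0358]
tool_rot: [-0.0, 0.906, 0.423, -0.0]
contact_force: [-2.7, -2.4, 4.5]
gripper_width: 0.003
grasp_force: 2.5
t 16.1 pos [0.5694 0.2263 0.0359] head 50.1 F [-2.68 -2.2   5.37]
tool shift [-0.0034 -0.0003 -0.0001]
```

View pics/s5.png

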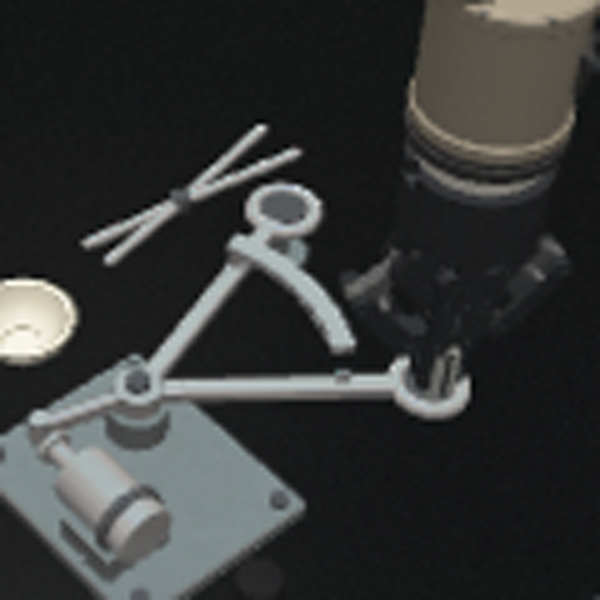

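The handle followed the finger out to its open stop, with the ring at crop pixel (432,388) and the plunger left pressed in. I'll lift off and check.

```bash

python3 -m crank '[{"delta_rot":[0,0,0],"xyz":[0,0,-0.006],"fingers":1},{"delta_rot":[0,0,0],"xyz":[0,0,-0.014],"fingers":1},{"delta_rot":[0,0,0],"xyz":[0,0,-0.04],"fingers":1},{"delta_rot":[0,0,0],"xyz":[0.02,0,-0.08],"fingers":1},{"delta_rot":[0,0,0],"xyz":[0.05,0,-0.12],"fingers":1},{"delta_rot":[0,0,0],"xyz":[0.05,0,-0.12],"fingers":1},{"delta_rot":[0,0,0],"xyz":[0.05,0,-0.12],"fingers":1},{"delta_rot":[0,0,0],"xyz":[0.05,0,-0.12],"fingers":1}]'
python3 - <<'E'
from h import *
c=viewer.read_camera('scene'); im=c['img'][150:270,250:370,::-1]; cv2.imwrite('pics/s6.png',cv2.resize(im,(600,600),interpolation=cv2.INTER_CUBIC))
E
```

```text
t: 16.9
eef_pos: [0.6001, 0.2628, 0.1548]
tool_rot: [0.0, 0.906, 0.423, -0.001]
contact_force: [0.0, -1.1, -0.6]
gripper_width: -0.001
grasp_force: 0.0
```

View pics/s6.png

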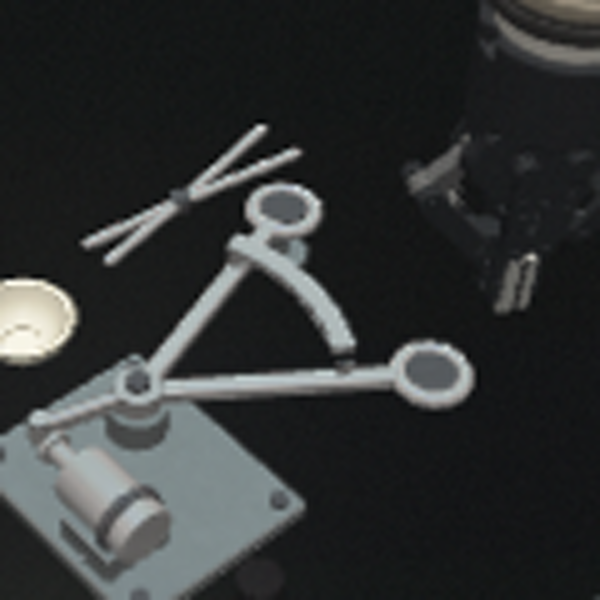

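The ring is back at scene pixel (336.4,224.6), the same as at the start, so the handle is open and sprung up. The robot is clear of everything.

```bash
python3 -c "
from h import *
print(job.hand_in())"
```

```text
the job is handed in; nothing more can be done
None
```

I pressed the stack to about 13–14 N and left it on the ratchet for over 2 s. I then unlocked the handle and brought it back fully open, with the plunger left pressed in, and handed the job in; hand-in returned no verdict.

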